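Swing out the stabiliser legs of the bench scale

ROBOT

A 7-joint arm with a two-finger parallel gripper is mounted at the origin on the work surface. World frame = base frame: x ahead of the robot, y to its left, z up, the work surface at z = 0. Lengths are in m, angles in rad, forces in N, time in s.
With the tool pointing down it reaches from about 0.4 to 0.85 m from the base axis. Payload 10.4 kg.
Tool frame: the origin (TCP) lies midway between the tips of the shut fingers; the grasp point (between the pads) lies 19 mm behind it; z points along the fingers, y is the direction in which the jaws open and shut (so a half turn about z gives the same grasp; the last joint's range is limited). The gripper opens to 85 mm and grips with 20 to 120 N. Pads are 22 mm wide; open, the fingers measure 114 mm over their backs; the gripper's body (76 mm by 85 mm) begins 54 mm behind the grasp point. The pads swing forward as they close: fully open they stand 13 mm farther back than shut.
Start: joints at [-1.171, 0.332, -0.065, 1.46, 0.022, 1.35, -0.088], TCP at [0.256, 0.57, 0.231] pointing down, gripper open.
Joint ranges: [-2.6, 2.6], [-0.5, 2.12], [-1.47, 1.34], [0.16, 2.42], [-1.27, 4.41], [0.06, 2.06], [-2.6, 2.6]. Speed limits (rad/s): [2.22, 2.22, 2.79, 2.79, 3.14, 3.14, 3.14].

INTERFACE

Orientations are given as a unit quaternion [x, y, z, w].
In Python, from workcell import manip, camera, camera_info, workorder, nets gives the robot as it stands.
- The arm moves only by the tool apply_moves, never from a script. Its argument "commands" is a list of rows, each a list of 5 numbers: the shift along the tool's x, y, z in m, then the turn about the tool's z in degrees, then the gripper command: -1 is fully open, 1 is shut, values between are in proportion. A call has 1 to 5 rows; each row shifts and turns the pose as measured when the row begins, along the tool's axes as they then stand; what a row does not reach is not made up. A row lasts 1/12 s, in which the tool goes at most 41.7 mm and 7.16 degrees, less where a joint would pass 70% of its speed; a pose out of reach is approached as far as the arm can. A call is refused whole if a number of a shift passes 0.0417 or a number of a turn 7.16, either way. A call with a gripper value outside its range is refused whole. The fingers move at their own pace and stop on an object; "squeeze" is the grip in N (left out, the last holds). Time passes only in rows, so rows that do not move let the fingers close. It gives the time, the measured TCP pose, the force and the opening at its end, in the units of the state.
- manip.get_obs(): the state, without advancing time (a new reading comes with each control period).
- camera(name): name is "scene" or "top"; returns (picture, depth): 420x560x3 uint8, red, green, blue; 420x560 float32, m along the optical axis (not along the pixel's ray), 0 where there is no reading.
- camera_info(name): a dict with "camera_matrix" (3x3 intrinsics, pixels), "xyz" and "rotation" of the camera in the world. Camera axes: x right, y down, z forward; pixel columns grow to the right and rows downward; lengths in m; the calibration is good to about 2 mm. A picture is of the moment at which its call begins. camera_info takes no time and is no camera call.
- workorder.hand_in(): hands the job in, once; it reports no verdict.
Trained networks look in the newest picture that a camera, given by its name, has taken for a name from the list of things; names that differ only in an ending like _2 or _b are one class to them, and where a whole thing is asked for, a point or a joint stands for the part that bears it (a point fixed in the world has none). Each returns a list of dicts, best first, with "conf" (0 to 1); they miss things now and then, are a little off and sometimes report something else, mostly with a low value. They report only what shows in the picture. A call takes as long as a camera call. They do not tell look-alikes from the thing itself.
- nets.look_for(camera, thing): "rect" ([left, top, width, height] in pixels, round what is visible of it).
- nets.place_of(camera, thing): "xy" ([column, row] in pixels: a listed point, or the origin of a listed thing).
The state is a dict: "clock": time; "joint_pos": joint angles; "joint_velocities": joint speeds; "tau": joint torques, N m; "position": TCP position; "ee_rot": TCP orientation; "ft_force": force on the tool from outside, world axes, zero at the start; "torque": the same for the moment, N m; "grip_width": opening from 0.0 (shut) to 1.0 (fully open).
Only numpy, scipy, OpenCV 4.12 (cv2) and the standard library are available. Lean on these libraries where they do the work, as an engineer would, in place of code of your own. Each camera call takes 0.05 s, during which the arm holds its last target. There are 200 camera calls.

TASK

Swing both folded legs of the bench scale out, away from the scale, until each clicks home at the end of its travel. Whatever stands in a leg's way must first be lifted over to the steel tray and stood upright in it; neither leg may push against the bottle or the canister, and in the end each of those two stands upright, either where it was or in the tray. Do not shift the spray bottle, the yellow sharps bin or the glove box.

Things in the scene. Friction and masses are not known exactly. Their poses are not given: they have to be found in the camera images.
- scale: White bench scale with steel platform, fixed. Origin on the worktop midway between the leg pivots; +x from the legs into the scale, +y to the left leg. Housing: x 50 to 290 mm, y -160 to 160, 40 mm high, from x 100 on 64 mm. Pivots at x 0, y +150 and -150, each under a flat bracket (x -15 to 67, 40 wide, top at 48 mm). Only the legs move. A folded leg leaves 41 mm free in front of the housing.
- left_pivot (a point): Vertical hinge axis of the left leg (scale frame 0, +150, 25 mm).
- right_pivot (a point): Vertical hinge axis of the right leg (scale frame 0, -150, 25 mm).
- left_tip (a point): Middle of the end face of the left leg, 131 mm from its pivot, 25 mm high. A leg is a straight level aluminium bar, 18 mm wide, from 10 to 40 mm high, with a black rubber foot (22 mm wide, 6 to 40 mm high) over its last 22 mm.
- right_tip (a point): The same for the right leg.
- leg_left (a joint): Angle of the left leg (rad). 0: folded along the front of the scale, pointing to its middle (scale -y); 1.57: straight away from the scale (-x); end stop 1.83. Stays where it is left. From about 1.2 a sprung ball catch pushes back (about 0.4 N m at most) until about 1.55; beyond that it draws the leg on and holds it at the stop.
- leg_right (a joint): The same for the right leg, mirrored: 0 pointing along scale +y to the middle, 1.57 along -x, end stop 1.83.
- bottle: White plastic bottle, 52 mm diameter, 130 mm high with its cap (straight sides up to 80 mm), 200 g. Origin at the centre of its underside. Bottle, canister and card share three places in any order: in the left leg's swing, in the right leg's swing, and between the two swings (the middle one is in no leg's way).
- canister: Steel canister with a lid, 60 mm diameter (lid 62 mm), 90 mm high, 200 g. Origin at the centre of its underside, z up its axis.
- card: Paper card 70 x 50 mm, 2 mm thick, stuck to the worktop. Legs pass over it: it is never in the way. Origin at its centre.
- tray: Shallow open steel tray, fixed, 190 mm (its x) by 120 mm (its y), rim 16 mm high, walls and floor 3 mm. Origin at the centre of its underside. It stands on the left or the right, the spray bottle on the other side. Room for both containers side by side along its x.
- spray: Bystander: white spray bottle, 72 mm diameter, 195 mm high; origin at the centre of its underside.
- sharps: Bystander: yellow sharps bin with white lid, 94 mm diameter, 109 mm high, right of the scale; origin at the centre of its underside.
- gloves: Bystander: cardboard glove box 120 x 70 x 65 mm, lying on the scale's platform (54 mm high); origin at the centre of its underside.
Not all that is in view belongs to the job. Of the things that look like the tray, take the one that is farthest to the robot's left at the start. Leave any green or pink look-alike of the canister alone.

How it is judged:
By the outcome, as a careful person would: the job done as asked, in the order asked, and still so for the second after the job is handed in, with the robot touching nothing.
It also fails if it takes over 72 s, if anything falls off the work surface, if the arm or the gripper's body presses on something with over 40 N, if the wrist force passes 120 N, or if a joint passes its speed limit or range.

## Working session

There is one attempt and no reset: what is moved stays moved. The work goes in short steps, Python scripts to look and compute and a tool call to move; the robot and the scene stay as the last step left them, time stands still between calls to the robot, and variables do not carry over. Pictures are saved under pics/ and viewed, about 8 in all and at most 12, crops included, and the job is handed in when it is done.

Besides the shell and the picture viewer there is one more tool, called after "Emit:" by a JSON object that holds its "api" and its "payload", one argument or row to a line. apply_moves: Moves the arm, as the interface text tells. Its arguments: {"type":"object","properties":{"commands":{"type":"array","items":{"type":"array","items":{"type":"number"}}},"squeeze":{"type":"number"}},"required":["commands"]}

```bash
mkdir -p pics; ls; cat > h.py <<'E'
import numpy as np, cv2
from workcell import manip, camera, camera_info, workorder, nets
def unproj(n,u,v,d=None,z=None):
    c=camera_info(n);K=np.array(c["camera_matrix"]);R=np.array(c["rotation"]);t=np.array(c["xyz"])
    r=R@np.linalg.solve(K,np.array([u,v,1.0]))
    s=d if d is not None else (z-t[2])/r[2]
    return t+s*r
def cloud(n,dep):
    c=camera_info(n);K=np.array(c["camera_matrix"]);R=np.array(c["rotation"]);t=np.array(c["xyz"])
    v,u=np.mgrid[:420,:560]
    p=np.stack([(u-K[0,2])/K[0,0],(v-K[1,2])/K[1,1],np.ones_like(u)],-1)*dep[...,None]
    return p@R.T+t
def snap(n,f,box=None,s=1):
    im,d=camera(n); 
    o=im if box is None else im[box[1]:box[3],box[0]:box[2]]
    o=cv2.resize(o,None,fx=s,fy=s,interpolation=cv2.INTER_CUBIC)
    cv2.imwrite("pics/"+f,o[...,::-1]); return im,d
E
python3 - <<'E'
from h import *
a,da=snap("top","a.png");b,db=snap("scene","b.png")
cv2.imwrite("pics/ab.png",np.vstack([cv2.resize(a,(400,300)),cv2.resize(b,(400,300))])[...,::-1])
for n in("top","scene"):
    print(n,camera_info(n)["xyz"],np.array(camera_info(n)["rotation"]).round(2).tolist())
    for t in["scale","left_pivot","right_pivot","left_tip","right_tip","bottle","canister","card","tray","spray","sharps","gloves"]:
        print(t,[(np.round(r["xy"]).tolist(),round(r["conf"],2),unproj(n,*r["xy"],z=0.025 if "_" in t else 0.054 if t=="gloves" else 0).round(3)[:2].tolist()) for r in nets.place_of(n,t)[:4]])
print(manip.get_obs())
E
```

```text
pics
top [ 0.35423896 -0.03458     1.23477441] [0.71, -0.7, 0.04, -0.04]Traceback (most recent call last):
  File "<stdin>", line 7, in <module>
  File "h.py", line 5, in unproj
    r=R@np.linalg.solve(K,np.array([u,v,1.0]))
      ~^~~~~~~~~~~~~~~~~~~~~~~~~~~~~~~~~~~~~~~
ValueError: matmul: Input operand 1 has a mismatch in its core dimension 0, with gufunc signature (n?,k),(k,m?)->(n?,m?) (size 3 is different from 4)
```

View pics/a.png

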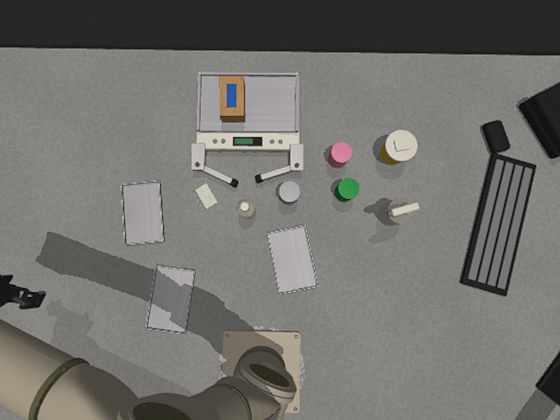

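View pics/b.png

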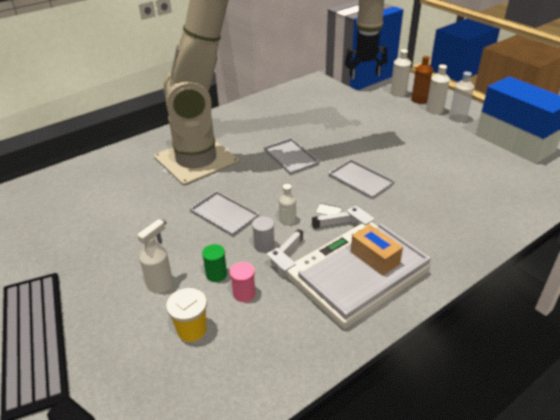

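The top view shows the scale at the upper middle. The legs are at about (215,174) and (280,172), the card at (206,196), the bottle at (246,208) and the grey canister at (289,191). The tray look-alikes are at (143,213), (171,298) and (292,259). The camera rotation is a quaternion, so I'll fix the helper.

```bash
sed -i 's/R=np.array(c\["rotation"\])/R=Rotation.from_quat(c["rotation"]).as_matrix()/; 1a from scipy.spatial.transform import Rotation' h.py
sed -i 's/return t+s\*r/return t+s*r/' h.py
python3 - <<'E'
from h import *
c=camera_info("top");print(np.shape(c["rotation"]))
a,da=snap("top","a2.png");snap("top","crop.png",(110,60,320,340),2)
camera("scene")
for n in("top","scene"):
    for t in["scale","left_pivot","right_pivot","left_tip","right_tip","bottle","canister","card","tray","spray","sharps","gloves"]:
        print(t,[(np.round(r["xy"]).tolist(),round(r["conf"],2),unproj(n,*r["xy"],z=0.025 if "_" in t else 0.054 if t=="gloves" else 0).round(3)[:2].tolist()) for r in nets.place_of(n,t)[:4]])
P=cloud("top",da)
for u,v in[(246,208),(289,191),(143,213),(171,298),(292,259),(340,154),(300,155),(198,155),(235,183),(258,179)]: print((u,v),P[v,u].round(3))
print(manip.get_obs())
E
```

```text
(4,)
scale [([245.0, 168.0], 0.81, [0.611, 0.062])]
left_pivot [([200.0, 167.0], 0.87, [0.605, 0.199])]
right_pivot [([297.0, 164.0], 0.97, [0.62, -0.101])]
left_tip [([238.0, 183.0], 0.63, [0.557, 0.079])]
right_tip [([257.0, 179.0], 0.71, [0.572, 0.022])]
bottle [([249.0, 212.0], 0.6, [0.469, 0.046])]
canister [([288.0, 196.0], 0.93, [0.524, -0.076]), ([338.0, 160.0], 0.57, [0.638, -0.23]), ([342.0, 192.0], 0.56, [0.537, -0.244])]
card [([206.0, 198.0], 0.94, [0.511, 0.182])]
tray [([292.0, 258.0], 0.84, [0.332, -0.091]), ([172.0, 298.0], 0.72, [0.206, 0.274]), ([145.0, 213.0], 0.57, [0.462, 0.369])]
spray [([388.0, 214.0], 0.58, [0.47, -0.384]), ([203.0, 199.0], 0.25, [0.51, 0.19])]
sharps [([396.0, 153.0], 0.68, [0.665, -0.412]), ([388.0, 217.0], 0.62, [0.463, -0.385])]
gloves [([143.0, 211.0], 0.66, [0.464, 0.357]), ([233.0, 105.0], 0.62, [0.792, 0.098])]
scale []
left_pivot [([354.0, 214.0], 0.67, [0.606, 0.208])]
right_pivot [([276.0, 255.0], 0.91, [0.603, -0.088])]
left_tip [([314.0, 223.0], 0.87, [0.562, 0.086])]
right_tip [([302.0, 234.0], 0.61, [0.578, 0.028]), ([192.0, 33
[... 958 characters left out ...]
 array([-1.17063564,  0.33218903, -0.06471838,  1.46009575,  0.02157091,
        1.34990722, -0.08851162]), 'joint_velocities': array([-1.92718230e-03, -3.31243794e-04, -1.25068493e-03,  3.03411574e-04,
       -6.19360707e-04,  5.08196089e-05,  1.29145604e-04]), 'tau': array([ 3.49831689e-04, -6.25229788e+01,  4.91855911e-02, -3.91821706e+01,
        1.64557889e-02,  1.98087881e-03, -9.27379944e-06]), 'position': array([0.25639735, 0.57000847, 0.23134645]), 'ee_rot': array([ 2.09808482e-01,  9.77742501e-01,  5.04705076e-05, -1.65233552e-05]), 'ft_force': array([ 0.04514197,  0.76375695, -0.01272198]), 'torque': array([-0.06619803, -0.00983176, -0.01662916]), 'grip_width': 1.0001769266957774}
```

View pics/crop.png

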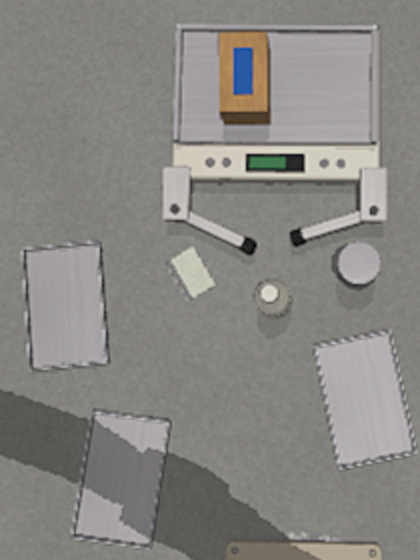

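Tray-like things: (143,213) at y=+0.37, (171,298) at y=+0.28 and (292,259) at y=-0.09. The one meant is (143,213), which is farthest left and on the side opposite the spray bottle. The grey canister at (289,191) is the one to move; green (348,189) and pink (341,154) are look-alikes. It stands about 0.09 m from the right pivot, so it is in that leg's swing. The bottle is in the middle, about 0.2 m from both pivots, and the card is in the left swing, so only the canister moves.

I'll first square the tool to the world axes so that tool x = -X, y = Y, z = -Z.

Emit:
{"api": "apply_moves", "payload": {
  "commands": [
    [0, 0, 0, -6.05, -1],
    [0, 0, 0, -6.05, -1],
    [0, 0, 0, -6.05, -1],
    [0, 0, 0, -6.05, -1],
    [0, 0, 0, 0, -1]
  ],
  "squeeze": 30
}}

```text
clock: 1.92
position: [0.2563, 0.57, 0.2313]
ee_rot: [-0.009, 1.0, 0.0, 0.0]
ft_force: [0.9, -0.3, 0.2]
grip_width: 0.999
```

Emit:
{"api": "apply_moves", "payload": {
  "commands": [
    [-0.015, -0.038, 0, 1, -1],
    [-0.015, -0.038, 0, 0, -1],
    [-0.015, -0.038, 0, 0, -1],
    [-0.015, -0.038, 0, 0, -1],
    [-0.015, -0.038, 0, 0, -1]
  ]
}}

```text
clock: 2.33
position: [0.3268, 0.3814, 0.2283]
ee_rot: [0.002, 1.0, 0.001, -0.002]
ft_force: [1.1, 1.3, 1.0]
grip_width: 0.998
```

Emit:
{"api": "apply_moves", "payload": {
  "commands": [
    [-0.015, -0.038, 0, 0, -1],
    [-0.015, -0.038, 0, 0, -1],
    [-0.015, -0.038, 0, 0, -1],
    [-0.015, -0.038, 0, 0, -1],
    [-0.015, -0.038, 0, 0, -1]
  ]
}}

```text
clock: 2.75
position: [0.3991, 0.1858, 0.2283]
ee_rot: [0.013, 1.0, 0.003, -0.002]
ft_force: [0.5, 0.3, -0.5]
grip_width: 1.0
```

Emit:
{"api": "apply_moves", "payload": {
  "commands": [
    [-0.018, -0.0375, 0, 0, -1],
    [-0.018, -0.0375, 0, 0, -1],
    [-0.018, -0.0375, 0, 0, -1],
    [-0.018, -0.0375, 0, 0, -1],
    [-0.018, -0.0375, 0, 0, -1]
  ]
}}

```text
clock: 3.17
position: [0.4807, -0.006, 0.2286]
ee_rot: [0.023, 1.0, 0.005, 0.0]
ft_force: [1.5, 0.8, 0.2]
grip_width: 1.001
```

Emit:
{"api": "apply_moves", "payload": {
  "commands": [
    [-0.018, -0.036, 0, 0, -1],
    [-0.018, -0.036, 0, 0, -1],
    [0, 0, 0, 0, -1]
  ]
}}

```text
clock: 3.42
position: [0.5147, -0.0906, 0.2292]
ee_rot: [0.033, 0.999, 0.004, 0.003]
ft_force: [-0.5, -0.4, -0.5]
grip_width: 0.998
```

```bash
python3 - <<'E'
from h import *
im,d=snap("scene","c.png",(180,140,400,305),3)
d0=cv2.imread("pics/a2.png")
# canister rim fit from earlier top picture
g=cv2.cvtColor(d0[170:215,268:310],cv2.COLOR_BGR2GRAY)
g=cv2.resize(g,None,fx=4,fy=4,interpolation=cv2.INTER_CUBIC)
c=cv2.HoughCircles(g,cv2.HOUGH_GRADIENT,1,100,param1=80,param2=15,minRadius=32,maxRadius=52)
print(c); x,y,r=c[0,0]; print(unproj("top",268+(x-1.5)/4,170+(y-1.5)/4,z=0.09))
o=manip.get_obs();print(o["position"],o["ee_rot"])
E
```

```text
[[[85.5 86.5 42.1]]]
[ 0.52441313 -0.07438303  0.09      ]
[ 0.51401208 -0.08744733  0.22903974] [0.03257313 0.9994562  0.00472408 0.00199639]
```

View pics/c.png

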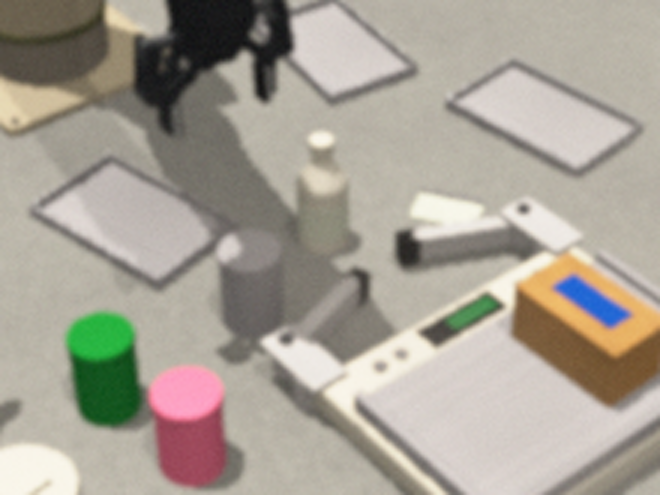

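The crop confirms the grey canister at (250,280), with green at (102,368) and pink at (187,425) left alone. It is centred at (0.524, -0.074). I'll align over it and descend.

Emit:
{"api": "apply_moves", "payload": {
  "commands": [
    [-0.0105, 0.013, 0, -3.7, -1],
    [0, 0, 0.04, 0, -1],
    [0, 0, 0.03, 0, -1],
    [0, 0, 0, 0, -1]
  ]
}}

```text
clock: 3.8
position: [0.5277, -0.0727, 0.1593]
ee_rot: [0.005, 1.0, 0.006, 0.005]
ft_force: [-1.3, -0.1, 0.0]
grip_width: 1.01
```

Emit:
{"api": "apply_moves", "payload": {
  "commands": [
    [0.003, -0.0015, 0.035, -0.5, -1],
    [0, 0, 0.035, 0, -1],
    [0, 0, 0.035, 0, -1],
    [0, 0, 0.025, 0, -1],
    [0, 0, 0, 0, -1]
  ]
}}

```text
clock: 4.22
position: [0.5292, -0.0675, 0.0314]
ee_rot: [0.004, 1.0, 0.008, 0.008]
ft_force: [-1.4, -0.1, 0.1]
grip_width: 1.003
```

Emit:
{"api": "apply_moves", "payload": {
  "commands": [
    [0.004, -0.006, 0, 0, -1],
    [0, 0, 0, 0, 1],
    [0, 0, 0, 0, 1],
    [0, 0, 0, 0, 1],
    [0, 0, 0, 0, 1]
  ],
  "squeeze": 40
}}

```text
clock: 4.63
position: [0.5287, -0.0732, 0.0394]
ee_rot: [0.005, 1.0, 0.008, 0.012]
ft_force: [-0.0, -0.5, -1.5]
grip_width: 0.686
```

Emit:
{"api": "apply_moves", "payload": {
  "commands": [
    [0, 0, 0, 0, 1],
    [0, 0, 0, 0, 1],
    [0, 0, 0, 0, 1]
  ]
}}

```text
clock: 4.88
position: [0.5299, -0.0729, 0.0415]
ee_rot: [0.005, 1.0, 0.009, 0.013]
ft_force: [-0.8, -0.2, -0.8]
grip_width: 0.685
```

Emit:
{"api": "apply_moves", "payload": {
  "commands": [
    [0, 0, -0.02, 0, 1],
    [0, 0, -0.035, 0, 1],
    [0, 0, -0.035, 0, 1],
    [0, 0, -0.035, 0, 1],
    [0, 0, -0.035, 0, 1]
  ]
}}

```text
clock: 5.3
position: [0.52, -0.0751, 0.1992]
ee_rot: [0.005, 1.0, 0.008, 0.005]
ft_force: [0.9, 0.3, -1.8]
grip_width: 0.689
```

Emit:
{"api": "apply_moves", "payload": {
  "commands": [
    [0.005, 0.02, -0.01, 0, 1],
    [0.005, 0.035, 0, 0, 1],
    [0.005, 0.035, 0, 0, 1],
    [0.005, 0.035, 0, 0, 1],
    [0.005, 0.035, 0, 0, 1]
  ]
}}

```text
clock: 5.72
position: [0.5009, 0.0804, 0.2226]
ee_rot: [0.014, 1.0, 0.008, 0.013]
ft_force: [0.7, 1.0, -2.7]
grip_width: 0.69
```

Emit:
{"api": "apply_moves", "payload": {
  "commands": [
    [0.005, 0.036, 0, -0.5, 1],
    [0.005, 0.036, 0, -0.5, 1],
    [0.005, 0.036, 0, -0.5, 1],
    [0.005, 0.036, 0, 0, 1],
    [0.005, 0.036, 0, 0, 1]
  ]
}}

```text
clock: 6.13
position: [0.4752, 0.2685, 0.2256]
ee_rot: [0.002, 1.0, 0.008, 0.013]
ft_force: [0.9, 0.2, -1.8]
grip_width: 0.685
```

Emit:
{"api": "apply_moves", "payload": {
  "commands": [
    [0.005, 0.036, 0, 0, 1],
    [0.005, 0.036, 0, 0, 1],
    [0.003, 0.02, 0, 0, 1],
    [0, 0, 0, 0, 1]
  ]
}}

```text
clock: 6.47
position: [0.4562, 0.3736, 0.2256]
ee_rot: [-0.003, 1.0, 0.009, 0.012]
ft_force: [-0.1, 0.2, -1.2]
grip_width: 0.687
```

```bash
python3 - <<'E'
from h import *
im,d=snap("scene","d.png",(200,60,450,260),3)
o=manip.get_obs();print(o["position"],o["ee_rot"],o["grip_width"])
E
```

```text
[0.45672226 0.37191149 0.22548151] [-0.00305956  0.9998875   0.00889859  0.011681  ] 0.6892094834362307
```

View pics/d.png

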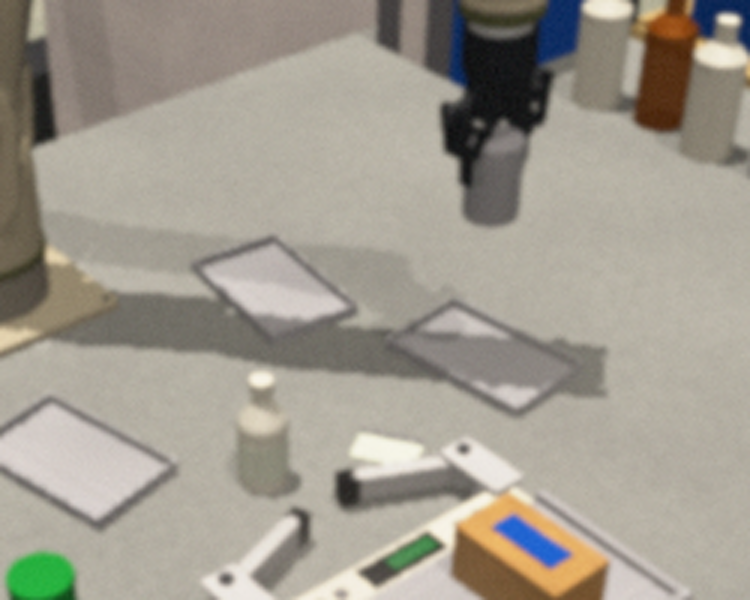

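The canister is held at (492,170), above the far-left tray at (485,355). Lowering now.

Emit:
{"api": "apply_moves", "payload": {
  "commands": [
    [0, 0, 0.03, 0, 1],
    [0, 0, 0.035, 0, 1],
    [0, 0, 0.035, 0, 1],
    [0, 0, 0.035, 0, 1],
    [0, 0, 0.02, 0, 1]
  ]
}}

```text
clock: 6.93
position: [0.4662, 0.3724, 0.0718]
ee_rot: [-0.001, 1.0, 0.012, 0.017]
ft_force: [-0.4, -0.4, -2.9]
grip_width: 0.687
```

Emit:
{"api": "apply_moves", "payload": {
  "commands": [
    [0, 0, 0.01, 0, 1],
    [0, 0, 0, 0, 1]
  ]
}}

```text
clock: 7.1
position: [0.4655, 0.3677, 0.0566]
ee_rot: [0.001, 1.0, 0.009, 0.014]
ft_force: [-1.5, -1.1, -1.2]
grip_width: 0.686
```

Emit:
{"api": "apply_moves", "payload": {
  "commands": [
    [0, 0, 0.005, 0, 1],
    [0, 0, 0.003, 0, 1],
    [0, 0, 0, 0, 1]
  ]
}}

```text
clock: 7.35
position: [0.4678, 0.3669, 0.0509]
ee_rot: [0.002, 1.0, 0.009, 0.016]
ft_force: [-0.8, -0.9, -1.7]
grip_width: 0.688
```

Emit:
{"api": "apply_moves", "payload": {
  "commands": [
    [0, 0, 0.003, 0, 1],
    [0, 0, 0, 0, 1]
  ]
}}

```text
clock: 7.52
position: [0.4691, 0.3678, 0.0499]
ee_rot: [0.002, 1.0, 0.01, 0.017]
ft_force: [0.1, 0.2, -2.3]
grip_width: 0.689
```

Emit:
{"api": "apply_moves", "payload": {
  "commands": [
    [0, 0, 0.004, 0, 1],
    [0, 0, 0.002, 0, 1],
    [0, 0, 0, 0, 1]
  ]
}}

```text
clock: 7.77
position: [0.4702, 0.369, 0.0453]
ee_rot: [0.002, 1.0, 0.012, 0.018]
ft_force: [0.7, 0.2, -2.4]
grip_width: 0.691
```

Emit:
{"api": "apply_moves", "payload": {
  "commands": [
    [0, 0, 0.003, 0, 1],
    [0, 0, 0.001, 0, 1]
  ]
}}

```text
clock: 7.93
position: [0.4704, 0.3694, 0.0413]
ee_rot: [0.002, 1.0, 0.012, 0.018]
ft_force: [-0.3, -0.2, -2.0]
grip_width: 0.689
```

Emit:
{"api": "apply_moves", "payload": {
  "commands": [
    [0, 0, 0.003, 0, 1],
    [0, 0, 0.001, 0, 1]
  ]
}}

```text
clock: 8.1
position: [0.4722, 0.3698, 0.0396]
ee_rot: [0.002, 1.0, 0.013, 0.019]
ft_force: [-6.4, -4.8, 11.6]
grip_width: 0.692
```

Emit:
{"api": "apply_moves", "payload": {
  "commands": [
    [0, 0, 0.003, 0, 1],
    [0, 0, 0.001, 0, 1]
  ]
}}

```text
clock: 8.27
position: [0.4737, 0.3705, 0.0395]
ee_rot: [0.002, 1.0, 0.013, 0.02]
ft_force: [-0.8, 0.4, -2.0]
grip_width: 0.689
```

Emit:
{"api": "apply_moves", "payload": {
  "commands": [
    [0, 0, 0.002, 0, 1],
    [0, 0, 0.001, 0, -1],
    [0, 0, 0, 0, -1],
    [0, 0, 0, 0, -1],
    [0, 0, 0, 0, -1]
  ]
}}

```text
clock: 8.68
position: [0.4749, 0.3714, 0.039]
ee_rot: [0.002, 1.0, 0.015, 0.021]
ft_force: [-0.7, 0.3, 0.2]
grip_width: 0.997
```

Emit:
{"api": "apply_moves", "payload": {
  "commands": [
    [0, 0, -0.03, 0, -1],
    [0, 0, -0.035, 0, -1],
    [0, 0, -0.035, 0, -1],
    [0, 0, -0.035, 0, -1],
    [0, 0, -0.035, 0, -1]
  ]
}}

```text
clock: 9.1
position: [0.4633, 0.3631, 0.2045]
ee_rot: [0.002, 1.0, 0.008, 0.015]
ft_force: [1.0, 0.5, -0.6]
grip_width: 1.002
```

```bash
python3 - <<'E'
from h import *
im,d=snap("top","e.png",(100,120,320,280),3)
for n,zs in(("top",.025),):
    for t in["left_pivot","right_pivot","left_tip","right_tip","canister","bottle"]:
        print(t,[(np.round(r["xy"],1).tolist(),round(r["conf"],2),unproj(n,*r["xy"],z=.025 if "_" in t else 0).round(3)[:2].tolist()) for r in nets.place_of(n,t)[:4]])
P=cloud("top",d)
m=(P[...,2]>.075)&(P[...,2]<.1)&(abs(P[...,0]-.47)<.06)&(abs(P[...,1]-.37)<.06);print(m.sum(),P[m].mean(0),P[m].std(0))
m=(P[...,2]>.03)&(P[...,2]<.046)&(P[...,0]<.615)&(P[...,0]>.53)&(P[...,1]>-.06)&(P[...,1]<.17)
q=P[m];print(q[::6].round(3)[:, :2].tolist())
o=manip.get_obs();print(o["position"],o["ee_rot"],o["joint_pos"].round(2))
E
```

```text
left_pivot [([197.2, 165.1], 0.78, [0.611, 0.207])]
right_pivot [([294.4, 165.0], 0.73, [0.616, -0.092])]
left_tip [([237.0, 186.6], 0.75, [0.546, 0.083]), ([295.8, 165.6], 0.57, [0.614, -0.097])]
right_tip [([295.9, 162.8], 0.59, [0.623, -0.097]), ([254.8, 178.2], 0.58, [0.573, 0.029])]
canister [([339.0, 156.5], 0.79, [0.651, -0.234]), ([141.6, 213.2], 0.69, [0.462, 0.379])]
bottle [([252.4, 215.8], 0.8, [0.459, 0.035]), ([246.4, 168.6], 0.51, [0.608, 0.057])]
163 [0.45996453 0.36261874 0.09019598] [0.01453366 0.01583222 0.00401657]
[[0.599, 0.168], [0.597, 0.165], [0.6, -0.051], [0.592, 0.158], [0.596, -0.039], [0.596, -0.057], [0.591, 0.153], [0.593, -0.03], [0.594, -0.048], [0.588, 0.162], [0.587, 0.143], [0.59, -0.021], [0.59, -0.039], [0.591, -0.057], [0.584, 0.152], [0.584, 0.134], [0.587, -0.015], [0.587, -0.033], [0.587, -0.051], [0.581, 0.158], [0.582, 0.14], [0.584, 0.013], [0.584, -0.009], [0.584, -0.027], [0.584, -0.045], [0.578, 0.152], [0.579, 0.134], [0.581, 0.025], [0.58, 0.006], [0.581, -0.012], [0.581, -0.03], [0.575, 0.149], [0.575, 0.13], [0.575, 0.112], [0.577, 0.012], [0.577, -0.006], [0.578, -0.024], [0.573, 0.14], [0.573, 0.122], [0.575, 0.028], [0.574, 0.009], [0.575, -0.009], [0.569, 0.137], [0.569, 0.118], [0.571, 0.101], [0.571, 0.015], [0.572, -0.003], [0.566, 0.131], [0.566, 0.112], [0.567, 0.094], [0.568, 0.015], [0.569, -0.003], [0.564, 0.115], [0.564, 0.097], [0.565, 0.024], [0.565, 0.006], [0.56, 0.106], [0.56, 0.088], [0.563, 0.012], [0.557, 0.103], [0.557, 0.085], [0.554, 0.1], [0.555, 0.082], [0.552, 0.088], [0.549, 0.088]]
[0.46323334 0.36300892 0.20161071] [0.00215042 0.99986683 0.00738338 0.01439386] [-0.89  0.24  0.16  1.64 -0.03  1.23  0.85]
```

View pics/e.png

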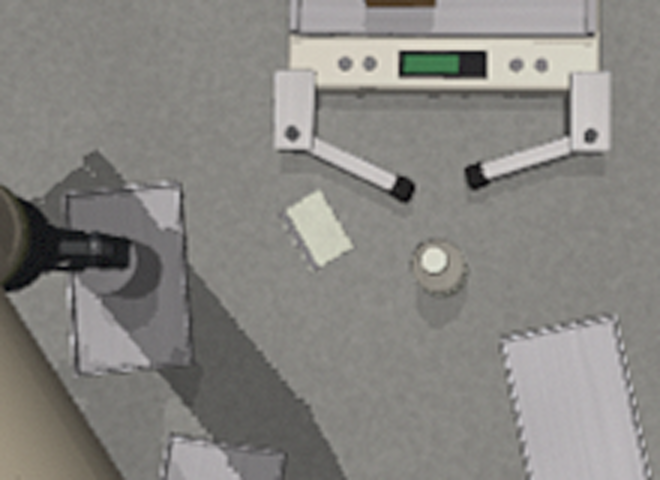

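The canister stands in the tray, partly hidden by the gripper. The left leg runs from (291,133) to (402,187) in the crop, and the right from (590,135) to (475,175). With the fingers shut, I'll go behind the left leg.

Emit:
{"api": "apply_moves", "payload": {
  "commands": [
    [-0.0178, -0.0323, 0, 0, 1],
    [-0.0178, -0.0323, 0, 0, 1],
    [-0.0178, -0.0323, 0, 0, 1],
    [-0.0178, -0.0323, 0, 0, 1],
    [-0.0178, -0.0323, 0, 0, 1]
  ]
}}

```text
clock: 9.87
position: [0.5472, 0.2052, 0.1935]
ee_rot: [-0.007, 1.0, 0.006, 0.009]
ft_force: [0.8, -0.2, -1.0]
grip_width: 0.3
```

Emit:
{"api": "apply_moves", "payload": {
  "commands": [
    [-0.0178, -0.0323, 0, 0, 1],
    [-0.0178, -0.0323, 0, 0, 1],
    [-0.0178, -0.0323, 0, 0, 1],
    [0, 0, 0, 0, 1]
  ]
}}

```text
clock: 10.2
position: [0.6042, 0.0943, 0.1875]
ee_rot: [-0.003, 1.0, 0.002, 0.005]
ft_force: [-0.1, -1.1, 0.7]
grip_width: -0.001
```

Now (0.604, 0.094), with (0.607, 0.105) wanted. Descending to about z 0.06 first.

Emit:
{"api": "apply_moves", "payload": {
  "commands": [
    [-0.003, 0.01, 0.03, 0, 1],
    [0, 0, 0.035, 0, 1],
    [0, 0, 0.035, 0, 1],
    [0, 0, 0.02, 0, 1],
    [0, 0, 0, 0, 1]
  ]
}}

```text
clock: 10.62
position: [0.6082, 0.0988, 0.0582]
ee_rot: [0.002, 1.0, 0.0, 0.003]
ft_force: [-0.7, 0.1, -0.9]
grip_width: 0.003
```

Emit:
{"api": "apply_moves", "payload": {
  "commands": [
    [0, 0.004, 0.02, 0, 1],
    [0, 0, 0.02, 0, 1],
    [0, 0, 0.003, 0, 1],
    [0, 0, 0, 0, 1]
  ]
}}

```text
clock: 10.95
position: [0.607, 0.1023, 0.0128]
ee_rot: [0.002, 1.0, -0.001, 0.001]
ft_force: [1.2, -0.2, 0.0]
grip_width: 0.002
```

Emit:
{"api": "apply_moves", "payload": {
  "commands": [
    [0.0142, 0.006, 0, 0, 1],
    [0.0142, 0.006, 0, 0, 1],
    [0.0142, 0.006, 0, 0, 1],
    [0.0128, 0.0103, 0, 0, 1],
    [0.0128, 0.0103, 0, 0, 1]
  ]
}}

```text
clock: 11.37
position: [0.5435, 0.1381, 0.0196]
ee_rot: [0.005, 1.0, -0.001, 0.006]
ft_force: [2.0, -0.2, -0.7]
grip_width: 0.0
```

Emit:
{"api": "apply_moves", "payload": {
  "commands": [
    [0.0075, 0.011, 0.003, 0, 1],
    [0.0075, 0.011, 0.001, 0, 1],
    [0.007, 0.011, 0.001, 0, 1],
    [0.003, 0.0135, 0.001, 0, 1],
    [0.003, 0.0135, 0, 0, 1]
  ]
}}

```text
clock: 11.78
position: [0.5206, 0.1958, 0.0226]
ee_rot: [0.009, 1.0, -0.002, 0.012]
ft_force: [1.1, -1.2, -0.7]
grip_width: 0.001
```

```bash
python3 - <<'E'
from h import *
im,d=snap("top","f.png",(150,120,340,260),4)
for t in["left_pivot","left_tip"]:
    print(t,[(np.round(r["xy"],1).tolist(),round(r["conf"],2),unproj("top",*r["xy"],z=.025).round(3)[:2].tolist()) for r in nets.place_of("top",t)[:3]])
o=manip.get_obs();print(o["position"],o["ft_force"])
E
```

```text
left_pivot [([199.0, 167.5], 0.76, [0.604, 0.201]), ([233.5, 104.0], 0.7, [0.807, 0.101])]
left_tip []
[0.52046487 0.19731836 0.02237795] [-0.22009377 -0.10479453 -0.69726977]
```

View pics/f.png

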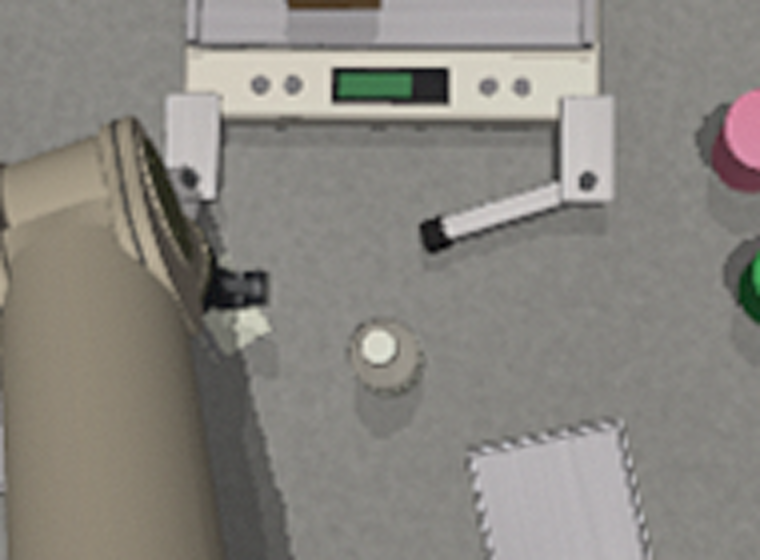

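The left leg is hidden by the arm, while the right leg is still at (430,235)-(587,180). I'll nudge a little further and then retreat.

Emit:
{"api": "apply_moves", "payload": {
  "commands": [
    [0, 0.005, 0, 0, 1],
    [0, 0.004, 0, 0, 1],
    [0, 0, 0, 0, 1]
  ]
}}

```text
clock: 12.18
position: [0.5214, 0.201, 0.0233]
ee_rot: [0.009, 1.0, -0.003, 0.012]
ft_force: [0.3, -0.4, -0.9]
grip_width: 0.001
```

Emit:
{"api": "apply_moves", "payload": {
  "commands": [
    [-0.01, -0.025, 0, 0, 1],
    [0, -0.01, -0.03, 0, 1],
    [0, 0, -0.04, 0, 1],
    [0, 0, -0.04, 0, 1],
    [0, 0, -0.04, 0, 1]
  ]
}}

```text
clock: 12.6
position: [0.5238, 0.1609, 0.171]
ee_rot: [0.011, 1.0, -0.007, 0.004]
ft_force: [1.0, 1.8, -0.4]
grip_width: -0.0
```

Emit:
{"api": "apply_moves", "payload": {
  "commands": [
    [-0.019, -0.032, 0, 0, 1],
    [-0.019, -0.032, 0, 0, 1],
    [-0.019, -0.032, 0, 0, 1],
    [-0.019, -0.032, 0, 0, 1],
    [-0.019, -0.032, 0, 0, 1]
  ]
}}

```text
clock: 13.02
position: [0.6224, 0.0037, 0.1891]
ee_rot: [0.004, 1.0, -0.001, 0.014]
ft_force: [1.2, 0.1, 0.6]
grip_width: 0.002
```

Emit:
{"api": "apply_moves", "payload": {
  "commands": [
    [0, 0, 0, -1, 1]
  ]
}}

```text
clock: 13.1
position: [0.6245, -0.0054, 0.19]
ee_rot: [0.0, 1.0, -0.003, 0.015]
ft_force: [-0.3, -0.4, -0.2]
grip_width: -0.001
```

```bash
python3 - <<'E'
from h import *
im,d=snap("top","g.png",(150,120,340,260),4)
for t in["left_pivot","left_tip","right_pivot","right_tip"]:
    print(t,[(np.round(r["xy"],1).tolist(),round(r["conf"],2),unproj("top",*r["xy"],z=.025).round(3)[:2].tolist()) for r in nets.place_of("top",t)[:3]])
o=manip.get_obs();print(o["position"],o["ee_rot"])
E
```

```text
left_pivot [([198.9, 166.9], 0.87, [0.605, 0.202])]
left_tip [([186.1, 207.2], 0.61, [0.48, 0.236]), ([197.4, 164.3], 0.35, [0.614, 0.207])]
right_pivot [([294.2, 161.7], 0.71, [0.626, -0.092])]
right_tip []
[0.6220361  0.00516512 0.18903894] [-5.12380373e-03  9.99894560e-01 -3.08315107e-04  1.35838379e-02]
```

View pics/g.png

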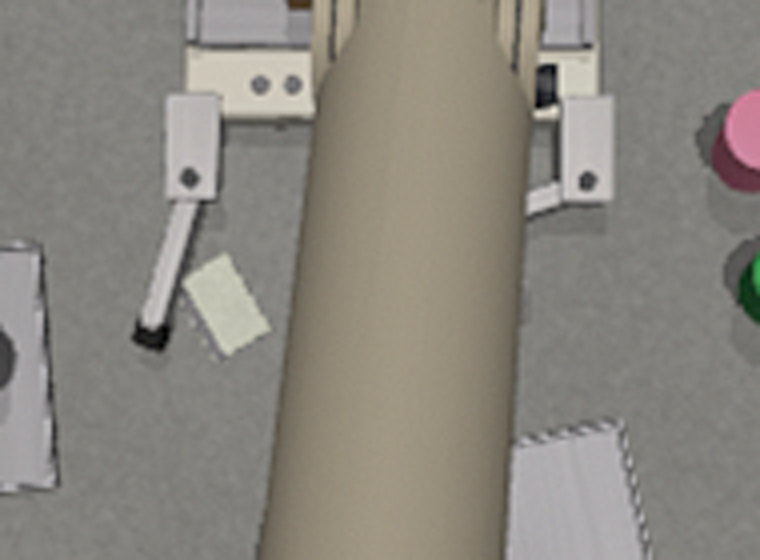

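The left leg is out, tip at (150,335) and pivot at (190,178), about 14.5° past straight, so about 1.82 rad and clicked. Now the right leg.

Emit:
{"api": "apply_moves", "payload": {
  "commands": [
    [0.003, -0.003, 0.03, 0, 1],
    [0, 0, 0.035, 0, 1],
    [0, 0, 0.035, 0, 1],
    [0, 0, 0.025, 0, 1],
    [0, 0, 0, 0, 1]
  ]
}}

```text
clock: 13.77
position: [0.6231, 0.0117, 0.063]
ee_rot: [-0.01, 1.0, 0.003, 0.017]
ft_force: [-0.3, 0.4, -1.0]
grip_width: -0.0
```

Emit:
{"api": "apply_moves", "payload": {
  "commands": [
    [0.004, -0.01, 0.02, 1, 1],
    [0, -0.002, 0.022, 0, 1],
    [0, 0, 0.004, 0, 1],
    [0, 0, 0, 0, 1]
  ]
}}

```text
clock: 14.1
position: [0.6213, 0.0057, 0.0193]
ee_rot: [-0.004, 1.0, 0.004, 0.017]
ft_force: [-0.7, -0.2, 0.7]
grip_width: -0.005
```

Emit:
{"api": "apply_moves", "payload": {
  "commands": [
    [0.013, -0.007, 0.003, 0, 1],
    [0.013, -0.005, 0.002, 0, 1],
    [0.013, -0.005, 0.001, 0, 1],
    [0.013, -0.005, 0.001, 0, 1],
    [0.0128, -0.0103, 0, 0, 1]
  ]
}}

```text
clock: 14.52
position: [0.5638, -0.0199, 0.0199]
ee_rot: [-0.009, 1.0, 0.007, 0.025]
ft_force: [1.8, 2.0, -1.6]
grip_width: 0.002
```

Emit:
{"api": "apply_moves", "payload": {
  "commands": [
    [0.0105, -0.0075, 0.002, 0, 1],
    [0.0105, -0.0075, 0.001, 0, 1],
    [0.006, -0.01, 0.001, 0, 1],
    [0.006, -0.01, 0.001, 0, 1],
    [0.0055, -0.01, 0, 0, 1]
  ]
}}

```text
clock: 14.93
position: [0.5318, -0.0614, 0.0225]
ee_rot: [-0.013, 0.999, 0.01, 0.033]
ft_force: [3.6, 5.5, -2.9]
grip_width: 0.001
```

Emit:
{"api": "apply_moves", "payload": {
  "commands": [
    [0.003, -0.012, 0.001, 0, 1],
    [0.003, -0.012, 0.001, 0, 1],
    [0, -0.008, 0, 0, 1],
    [0, 0, 0, 0, 1]
  ]
}}

```text
clock: 15.27
position: [0.5285, -0.0951, 0.0233]
ee_rot: [-0.014, 0.999, 0.011, 0.036]
ft_force: [0.0, 1.5, -0.6]
grip_width: 0.001
```

Emit:
{"api": "apply_moves", "payload": {
  "commands": [
    [0, -0.004, 0, 0, 1],
    [0, -0.003, 0, 0, 1],
    [-0.008, 0.025, 0, 0, 1],
    [0, 0.008, -0.025, 0, 1],
    [0, 0, -0.04, 0, 1]
  ]
}}

```text
clock: 15.68
position: [0.5273, -0.0623, 0.0848]
ee_rot: [-0.016, 0.999, 0.015, 0.028]
ft_force: [0.7, -0.1, -0.1]
grip_width: 0.003
```

Emit:
{"api": "apply_moves", "payload": {
  "commands": [
    [0, 0, -0.04, 0, 1],
    [0, 0, -0.04, 0, 1],
    [0, 0, -0.04, 0, 1],
    [0.02, 0.02, -0.02, 0, 1],
    [0.02, 0.03, 0, 0, 1]
  ]
}}

```text
clock: 16.1
position: [0.4807, -0.0218, 0.238]
ee_rot: [-0.013, 0.999, 0.013, 0.032]
ft_force: [1.2, 0.7, -0.3]
grip_width: -0.003
```

Emit:
{"api": "apply_moves", "payload": {
  "commands": [
    [0.015, 0.037, 0, 0, 1],
    [0.015, 0.037, 0, 0, 1],
    [0.015, 0.037, 0, 0, 1],
    [0, 0.04, 0, 0, 1],
    [0, 0.04, 0, 0, 1]
  ]
}}

```text
clock: 16.52
position: [0.4281, 0.1711, 0.2464]
ee_rot: [-0.008, 0.999, 0.014, 0.038]
ft_force: [1.5, 0.6, 0.8]
grip_width: 0.001
```

```bash
python3 - <<'E'
from h import *
a,d=snap("top","h1.png",(110,100,370,300),2);b,_=snap("scene","h2.png",(130,120,430,350),2)
A=cv2.imread("pics/h1.png");B=cv2.imread("pics/h2.png");w=600
f=lambda i:cv2.resize(i,(400,int(i.shape[0]*400/i.shape[1])))
A,B=f(A),f(B);h=max(len(A),len(B));pad=lambda i:cv2.copyMakeBorder(i,0,h-len(i),0,0,0)
cv2.imwrite("pics/h.png",np.hstack([pad(A),pad(B)]))
for n in("top","scene"):
  for t in["left_pivot","left_tip","right_pivot","right_tip","canister","bottle","sharps","spray","gloves"]:
    print(n,t,[(np.round(r["xy"],1).tolist(),round(r["conf"],2),unproj(n,*r["xy"],z=.025 if "_" in t else .054 if t=="gloves" else 0).round(3)[:2].tolist()) for r in nets.place_of(n,t)[:3]])
print(manip.get_obs()["position"])
E
```

```text
top left_pivot [([198.0, 166.3], 0.71, [0.607, 0.205]), ([202.7, 197.7], 0.41, [0.51, 0.187])]
top left_tip [([187.2, 208.6], 0.59, [0.476, 0.233])]
top right_pivot [([296.2, 163.2], 0.75, [0.622, -0.098])]
top right_tip [([308.2, 207.6], 0.58, [0.485, -0.136])]
top canister [([336.7, 157.8], 0.77, [0.647, -0.226]), ([340.5, 192.9], 0.69, [0.535, -0.238])]
top bottle [([248.0, 214.9], 0.59, [0.462, 0.049])]
top sharps [([390.6, 154.8], 0.8, [0.659, -0.396])]
top spray [([388.3, 213.0], 0.9, [0.475, -0.386])]
top gloves [([233.9, 100.5], 0.67, [0.808, 0.096]), ([392.6, 152.8], 0.61, [0.652, -0.386])]
scene left_pivot [([355.4, 214.8], 0.95, [0.612, 0.209])]
scene left_tip [([334.7, 189.9], 0.82, [0.478, 0.244]), ([189.6, 329.0], 0.53, [0.679, -0.407])]
scene right_pivot [([276.7, 259.1], 0.81, [0.617, -0.095])]
scene right_tip [([243.6, 239.4], 0.68, [0.492, -0.122])]
scene canister [([243.4, 295.9], 0.82, [0.652, -0.232]), ([215.6, 275.8], 0.75, [0.544, -0.252]), ([361.2, 181.2], 0.68, [0.473, 0.369])]
scene bottle [([288.1, 218.7], 0.8, [0.475, 0.055])]
scene sharps [([192.5, 327.6], 0.95, [0.66, -0.392])]
scene spray [([163.6, 280.8], 0.73, [0.471, -0.374])]
scene gloves [([375.0, 260.1], 0.9, [0.807, 0.092])]
[0.42882335 0.16948804 0.24538003]
```

View pics/h.png

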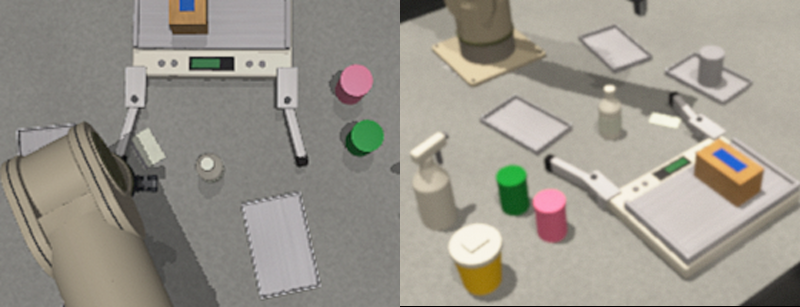

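Both legs are out: the right tip is at (301,160) left panel, and the left was seen clicked earlier. The canister stands upright in the far-left tray at (710,68) right panel. The bottle, spray bottle, sharps bin and glove box are where they were, within measuring error, and the gripper is clear. Handing in.

```bash
python3 -c "
from workcell import workorder
print(workorder.hand_in())"
```

```text
the job is handed in; nothing more can be done
None
```

Both legs are swung out and the job is handed in; hand-in gave no verdict. The canister was the only thing in the way, in the right leg's swing, so I lifted it to the far-left tray. I then pushed the left leg and the right leg out to their stops with the shut fingers, finishing at about 17 s of the 72 s.

**Last checks:**
- **Legs:** the left measures about 14.5° past straight and the right about 13° to 15°; the stop is at 14.9°. The push force dropped off past the catch on the right leg and was about zero at the end of the left leg's push. The click itself is inferred from this.
- **Canister and bottle:** the canister stands upright in the tray. The bottle stands upright where it was.
- **Bystanders:** the spray bottle, sharps bin and glove box read where they did at the start, to within about 2 cm of network scatter.

**Disagreements:**
- The tool drifted and tilted by up to about 4° over the job. It was about 2° when I released the canister, so the canister was set down very slightly tilted before it settled.
- In the last top view the arm hid the canister and the networks found only its look-alikes. Its final position rests on the scene camera.

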